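Slide the lid home on a button stock case and snap its four clips in cross order

TASK

Push the lid of the grey button stock case by its rib until it is fully home against the far wall, with all four clips still open. Then snap the four side clips down flat over the lid in opposite-corner order: any one first, next the one diagonally across from it, then the other two. Leave the things around the case where they are.

Things in the scene. Friction and masses are not known exactly. Their poses are not given: they have to be found in the camera images.
- case: Grey button stock case, 180 (x) by 200 (y) mm, fixed to the counter. Origin: centre of its underside; x points away from the robot to its far wall (yaw up to about 20 degrees), y left, z up. The lid lies on its side and near walls, 60 mm high, between side rails (to 66.5 mm) that guide it along x; the far wall, 68 mm high, is its stop.
- lid: Loose lid, 172 (x) by 187 (y) mm, 6 mm thick, white frame with clear window, about 0.2 kg; origin at the centre of its underside. Axes parallel to the case's. It starts 45 to 75 mm short of home (-x of the case, towards the robot) and slides along x with 1 to 3 N.
- rib (a point): Middle of the upright white push rib at the lid's centre: rib 10 mm thick (x), 60 mm long (y), 20 mm high; this point is 10 mm above the lid's upper face and 10 mm below the rib's top, 16 mm above the lid's origin. Push on its near face. With the lid home against the far wall this point is at x = -2, y = 0, z = 76 mm in the case's frame.
- clip_nl (a joint): Near-left clip (near: robot side; left: +y of the case): steel flap 30 mm wide (x), 42 long from hinge to free end, 4 thick, hinged along x outside the rail. 0: open, leaning out; 0.33: upright; 1.9: down flat over rail and lid, free end inwards. Toggle: springs back open below about 1.15 rad, snaps shut by itself above 1.45; about 0.05 N m swings it over (4 N at 14 mm above the hinge).
- hinge_nl (a point): On the hinge axis of the near-left clip, mid-width, 68.5 mm above the counter; does not move in the case; axes as the case's.
- clip_nr (a joint): Near-right clip (near: robot side; left: +y of the case): steel flap 30 mm wide (x), 42 long from hinge to free end, 4 thick, hinged along x outside the rail. 0: open, leaning out; 0.33: upright; 1.9: down flat over rail and lid, free end inwards. Toggle: springs back open below about 1.15 rad, snaps shut by itself above 1.45; about 0.05 N m swings it over (4 N at 14 mm above the hinge).
- hinge_nr (a point): On the hinge axis of the near-right clip, mid-width, 68.5 mm above the counter; does not move in the case; axes as the case's.
- clip_fl (a joint): Far-left clip (near: robot side; left: +y of the case): steel flap 30 mm wide (x), 42 long from hinge to free end, 4 thick, hinged along x outside the rail. 0: open, leaning out; 0.33: upright; 1.9: down flat over rail and lid, free end inwards. Toggle: springs back open below about 1.15 rad, snaps shut by itself above 1.45; about 0.05 N m swings it over (4 N at 14 mm above the hinge).
- hinge_fl (a point): On the hinge axis of the far-left clip, mid-width, 68.5 mm above the counter; does not move in the case; axes as the case's.
- clip_fr (a joint): Far-right clip (near: robot side; left: +y of the case): steel flap 30 mm wide (x), 42 long from hinge to free end, 4 thick, hinged along x outside the rail. 0: open, leaning out; 0.33: upright; 1.9: down flat over rail and lid, free end inwards. Toggle: springs back open below about 1.15 rad, snaps shut by itself above 1.45; about 0.05 N m swings it over (4 N at 14 mm above the hinge).
- hinge_fr (a point): On the hinge axis of the far-right clip, mid-width, 68.5 mm above the counter; does not move in the case; axes as the case's.
- jar: Bystander: glass jar with a steel cap, 60 across, 85 high (mm); origin at its underside. Leave it alone.
- dish: Bystander: white dish of buttons, 90 across, 14 high (mm); origin at its underside. Leave it alone.
- tape: Bystander: black tape-measure case, 60 x 55 x 30 (mm); origin at its underside. Leave it alone.
- tray: Bystander: small open white tray, 100 x 70 x 30 (mm); origin at its underside. Leave it alone.
- big_button: Bystander: large brass button, 44 across, 6 thick (mm); origin at its underside. Leave it alone.
- brush: Bystander: dusting brush, 170 long, lying flat (mm); origin at its underside. Leave it alone.

How it is judged:
By the outcome, as a careful person would: the job done as asked, in the order asked, and still so for the second after the job is handed in, with the robot touching nothing.
It also fails if it takes over 54 s, if anything falls off the work surface, if the arm or the gripper's body presses on something with over 40 N, if the wrist force passes 120 N, or if a joint passes its speed limit or range.

ROBOT

A 6-joint arm with a two-finger parallel gripper is mounted at the origin on the work surface. World frame = base frame: x ahead of the robot, y to its left, z up, the work surface at z = 0. Lengths are in m, angles in rad, forces in N, time in s.
With the tool pointing down it reaches from about 0.3 to 0.775 m from the base axis. Payload 14.6 kg.
Tool frame: the origin (TCP) lies on the centre line of the jaws, within the pads' length; the fingertips stand 8 mm ahead of it and the grasp point (between the pads) lies 11 mm behind it; z points along the fingers, y is the line along which they close (so a half turn about z gives the same grasp; the last joint's range is limited). The gripper opens to 85 mm and grips with 20 to 120 N. Pads are 22 mm wide; open, the fingers measure 114 mm over their backs; the gripper's body (76 mm by 85 mm) begins 54 mm behind the grasp point. The pads swing forward as they close: fully open they stand 13 mm farther back than shut.
Start: joints at [-1.366, 0.3, 1.521, -0, 1.321, -0.067], TCP at [0.148, -0.53, 0.239] pointing down, gripper open.
Joint ranges: [-3.03, 3.03], [-0.79, 2.21], [0.23, 2.52], [-1.04, 4.18], [0, 3.07], [-2.55, 2.55]. Speed limits (rad/s): [2.22, 2.22, 2.57, 3.14, 3.14, 3.14].

INTERFACE

Orientations are given as a unit quaternion [w, x, y, z].
In Python, from cell import ctrl gives the robot as it stands.
- The arm moves only by the tool apply_moves, never from a script. Its argument "series" is a list of rows, each an object with "turn": the turn, a rotation vector about the tool's x, y, z in rad, a list of three; "xyz": the shift along the tool's x, y, z in m, a list of three; "hand": the opening, from 0 (shut) to 1 (fully open). In form: [{"turn": [ax, ay, az], "xyz": [x, y, z], "hand": hand}, ...]. A call has exactly 10 rows; each row shifts and turns the commanded pose from where the row before left it, along the tool's axes as they then stand; what a row does not reach is not made up. A row lasts 1/8 s, in which the tool goes at most 62.5 mm and 10.7 degrees, less where a joint would pass 70% of its speed; a pose out of reach is approached as far as the arm can. A call with a gripper value outside its range is refused whole. The fingers move at their own pace and stop on an object; "newtons" is the grip in N (left out, the last holds). Time passes only in rows, so rows that do not move let the fingers close, or fill a call up. It gives the time, the measured TCP pose, the force, the opening and the grip force at its end, in the units of the state.
- ctrl.read_state(): the state, without advancing time (a new reading comes with each control period).
- ctrl.get_image(name): name is "scene" or "top" or "wrist"; returns the picture (384x512x3 uint8, red, green, blue); there is no depth.
- ctrl.get_calibration(name): a dict with "K" (3x3 intrinsics, pixels), "T" (4x4, takes a point from camera to world coordinates); the wrist camera has in their place "mount" (4x4, takes a point from camera to tool coordinates, whose origin is the TCP and whose axes are the flange's). Camera axes: x right, y up, looking along -z (the intrinsics and any distortion apply to the point x, -y, -z); pixel columns grow to the right and rows downward; lengths in m; the calibration is good to about 2 mm. A picture is of the moment at which its call begins: read the wrist's pose just before it. get_calibration takes no time and is no camera call.
- ctrl.finish_job(): hands the job in; it is judged then, once.
The state is a dict: "t": time; "qpos": joint angles; "joint_vel": joint speeds; "joint_efforts": joint torques, N m; "tcp_pos": TCP position; "eef_rot": TCP orientation; "wrist_force": force on the tool from outside, world axes, zero at the start; "moment": the same for the moment, N m; "opening": opening from 0.0 (shut) to 1.0 (fully open); "finger_force": force on a finger pad.
Only numpy, scipy, OpenCV 4.12 (cv2) and the standard library are available. Lean on these libraries where they do the work, as an engineer would, in place of code of your own. Each camera call takes 0.05 s, during which the arm holds its last target. There are 200 camera calls.

## Working session

There is one attempt and no reset: what is moved stays moved. The work goes in short steps, Python scripts to look and compute and a tool call to move; the robot and the scene stay as the last step left them, time stands still between calls to the robot, and variables do not carry over. Pictures are saved under pics/ and viewed, at most 10 in all, crops included, and the job is handed in when it is done.

Besides the shell and the picture viewer there is one more tool, called as a command line: name --argument value ..., lists and objects as JSON in quotes. apply_moves: Moves the arm, as the interface text tells. Its arguments: {"type":"object","properties":{"series":{"type":"array","items":{"type":"object","properties":{"turn":{"type":"array","items":{"type":"number"}},"xyz":{"type":"array","items":{"type":"number"}},"hand":{"type":"number"}}}},"newtons":{"type":"number"}},"required":["series"]}

```bash
mkdir -p pics; ls; python3 - <<'E'
from cell import ctrl
import cv2,numpy as np
s=ctrl.read_state();print(s)
for n in("top","scene"):
    im=ctrl.get_image(n);cv2.imwrite(f"pics/{n}0.png",im[:,:,::-1]);c=ctrl.get_calibration(n);print(n,c)
print(ctrl.get_calibration("wrist"))
E
```

```text
pics
{'t': 0.0, 'qpos': array([-1.36560073e+00,  3.00473668e-01,  1.52159113e+00, -1.69360052e-05,
        1.32070514e+00, -6.65892871e-02]), 'joint_vel': array([ 2.23689532e-03, -4.54342537e-04, -4.74710616e-04,  3.00709849e-05,
       -5.94230185e-04, -6.73620311e-04]), 'joint_efforts': array([-2.65108596e-03, -5.43507743e+01, -3.61796236e+01, -1.37736702e-04,
        4.03715196e-03, -3.75451265e-06]), 'tcp_pos': array([ 0.14760044, -0.52958652,  0.23871565]), 'eef_rot': array([-5.86665824e-04,  9.90780366e-01,  1.35476636e-01, -4.89460756e-05]), 'wrist_force': array([ 0.13081413, -0.37097009, -0.40035935]), 'moment': array([-0.03038142,  0.00094287,  0.01655132]), 'finger_force': 0.0, 'opening': 1.0008751406658605}
top {'K': array([[486.35916219,   0.        , 253.98640774],
       [  0.        , 486.35916219, 188.52206407],
       [  0.        ,   0.        ,   1.        ]]), 'T': array([[ 0.02151943,  0.98584784, -0.16625569,  0.39778969],
       [-0.99922201,  0.02670548,  0.02902066,  0.05053452],
       [ 0.03304989,  0.16550183,  0.98565554,  1.17170042],
       [ 0.        
[... 273 characters left out ...]
7],
       [ 0.73375103, -0.57536332,  0.36133984,  0.36112016],
       [-0.01150422,  0.52123931,  0.85333301,  0.79189382],
       [ 0.        ,  0.        ,  0.        ,  1.        ]])}
{'K': array([[271.88433775,   0.        , 252.83234586],
       [  0.        , 271.88433775, 192.70457759],
       [  0.        ,   0.        ,   1.        ]]), 'mount': array([[ 1.15929760e-04,  9.47197561e-01,  3.20650536e-01,
         8.21394626e-02],
       [ 9.99999215e-01,  2.90243976e-04, -1.21892220e-03,
         1.68779477e-04],
       [-1.24762702e-03,  3.20650425e-01, -9.47196784e-01,
        -1.34777174e-01],
       [ 0.00000000e+00,  0.00000000e+00,  0.00000000e+00,
         1.00000000e+00]])}
```

View pics/top0.png

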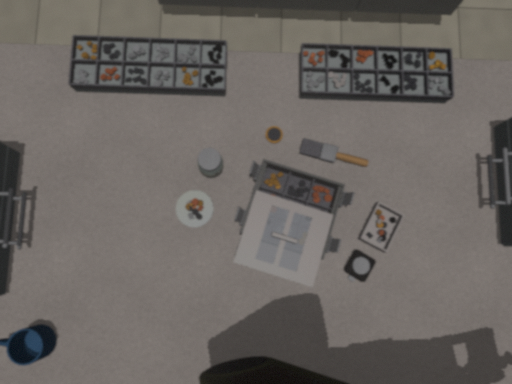

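View pics/scene0.png

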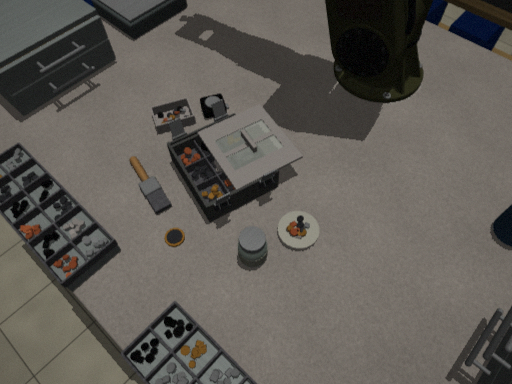

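The top view shows the case with far wall from about (265,163) to (343,187), the lid's near edge from (235,263) to (313,285), and the rib at about (285,238). The clips are at (254,171), (240,215), (348,199) and (334,245). The jar (210,162), dish, tray and tape stand to the sides.

```bash
cat >h.py <<'E'
import numpy as np,cv2
from cell import ctrl
from scipy.spatial.transform import Rotation as R
def cam(n,s=None):
    c=ctrl.get_calibration(n)
    if n!="wrist": return c["K"],c["T"]
    T=np.eye(4);w,x,y,z=s["eef_rot"];T[:3,:3]=R.from_quat([x,y,z,w]).as_matrix();T[:3,3]=s["tcp_pos"]
    return c["K"],T@c["mount"]
def ray(K,T,px,z):
    d=np.array([(px[0]-K[0,2])/K[0,0],-(px[1]-K[1,2])/K[1,1],-1.]);d=T[:3,:3]@d;o=T[:3,3]
    return o+d*(z-o[2])/d[2]
def proj(K,T,p):
    q=T[:3,:3].T@(np.asarray(p)-T[:3,3]);return K[0,2]+K[0,0]*q[0]/-q[2],K[1,2]+K[1,1]*q[1]/q[2]
E
python3 - <<'E'
from h import *
im=cv2.imread("pics/top0.png");K,T=cam("top")
c=im[150:300,220:370];cv2.imwrite("pics/topc.png",cv2.resize(c,(600,600),interpolation=cv2.INTER_CUBIC))
hsv=cv2.cvtColor(im,cv2.COLOR_BGR2HSV)
print(im[270,280],im[275,215],im[238,285],im[250,275])
g=cv2.cvtColor(im,cv2.COLOR_BGR2GRAY)
m=(g>=155).astype(np.uint8)*255;m[:, :225]=0;m[:,345:]=0;m[:160]=0;m[300:]=0
cs,_=cv2.findContours(m,cv2.RETR_EXTERNAL,cv2.CHAIN_APPROX_NONE)
q=max(cs,key=cv2.contourArea);print(cv2.contourArea(q))
pts=np.array([ray(K,T,p[0],.066)[:2] for p in q])
r=cv2.minAreaRect((pts*1000).astype(np.float32));print(r,cv2.boxPoints(r))
E
```

```text
[135 138 141] [112 115 122] [128 129 133] [125 123 123]Traceback (most recent call last):
  File "<stdin>", line 9, in <module>
ValueError: max() iterable argument is empty
```

View pics/topc.png

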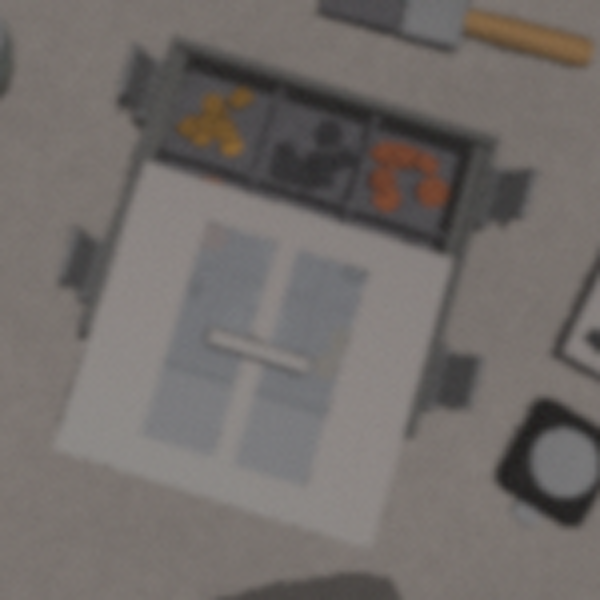

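The crop shows the lid corners at (152,158), (452,256), (375,546), (57,447), the far wall's outer top corners at (177,38), (495,138), the rib ends at (208,336), (310,367), and the four clips standing open outside the rails.

```bash
python3 - <<'E'
from h import *
K,T=cam("top")
def P(u,v,z): return ray(K,T,((u+.5)/4-.5+220,(v+.5)/4-.5+150),z)*1000
L={k:P(*v,.066) for k,v in dict(fl=(152,158),fr=(452,256),nr=(375,546),nl=(57,447)).items()}
W=[P(177,38,.068),P(495,138,.068)]
rb=[P(208,334,.086),P(310,367,.086)]
print(L);print("sizes",[np.linalg.norm(L[a]-L[b]) for a,b in(("fl","fr"),("nl","nr"),("fl","nl"),("fr","nr"))],"wall",W,np.linalg.norm(W[1]-W[0]));print("rib",rb,sum(rb)/2,np.linalg.norm(rb[1]-rb[0]))
def yaw(d):return np.degrees(np.arctan2(d[1],d[0]))
print("yaw",yaw(L["fl"]-L["nl"]),yaw(L["fr"]-L["nr"]),yaw(L["fl"]-L["fr"])-90,yaw(L["nl"]-L["nr"])-90,yaw(W[0]-W[1])-90)
a=np.radians(-15) if 0 else np.radians(np.mean([yaw(L["fl"]-L["nl"]),yaw(L["fr"]-L["nr"]),yaw(L["nl"]-L["nr"])-90,yaw(W[0]-W[1])-90]))
ex=np.array([np.cos(a),np.sin(a)]);ey=np.array([-ex[1],ex[0]])
wm=(W[0]+W[1])[:2]/2;C=wm-90*ex;print("a",np.degrees(a),"C",C)
for n,p in [*L.items(),("rib",sum(rb)/2)]: print(n,(p[:2]-C)@ex,(p[:2]-C)@ey)
for n,(u,v) in dict(cfl=(138,82),cnl=(80,262),cfr=(510,195),cnr=(457,380)).items():
    p=P(u,v,.085);print(n,(p[:2]-C)@ex,(p[:2]-C)@ey)
for n,(u,v,z) in dict(jar=(209.5,160,.085),dish=(194,209,.014),tray=(380,227,.03),tape=(360,265,.03)).items(): print(n,ray(K,T,(u,v),z))
E
```

```text
{'fl': array([583.11149665,   9.5545735 ,  66.        ]), 'fr': array([ 530.68520289, -164.10988519,   66.        ]), 'nr': array([ 366.23955275, -119.86229761,   66.        ]), 'nl': array([417.12473644,  59.60231451,  66.        ])}
sizes [np.float64(181.40523832496655), np.float64(186.5391350913023), np.float64(173.3677621319901), np.float64(170.2945121090892)] wall [array([653.94502928,  -3.48852873,  68.        ]), array([ 599.91813303, -189.17509592,   68.        ])] 193.38667676808424
rib [array([481.01315923, -23.00309905,  86.        ]), array([464.00490429, -80.25470078,  86.        ])] [472.50903176 -51.62889992  86.        ] 59.724589885381725
yaw -16.77892375755638 -15.059962821646794 -16.798156304687822 -15.830091765065731 -16.222749996878463
a -15.972932085286843 C [540.40631858 -71.56532417]
fl 18.733575125076843 89.7397525942562
fr 16.12090763339599 -91.64667043766707
nr -154.15198582838258 -94.36008279603269
nl -154.61703373270626 92.17847260487585
rib -70.76206428200828 0.48252215011293975
cfl 55.06588160320543 110.10850490322811
cnl -53.21728059023857 110.66264096792854
cfr 56.42109107827518 -110.9570370517484
cnr -53.36985762923203 -110.23333539115458
jar [0.64433149 0.12151336 0.085     ]
dish [0.53960459 0.15866936 0.014     ]
tray [ 0.50598489 -0.283872    0.03      ]
tape [ 0.41589131 -0.23478292  0.03      ]
```

apply_moves --series '[{"turn": [0,0,0.1835],"xyz": [0,0,0],"hand": 0},{"turn": [0,0,0.1835],"xyz": [0,0,0],"hand": 0},{"turn": [0,0,0.1835],"xyz": [0,0,0],"hand": 0},{"turn": [0,0,0],"xyz": [0.013,-0.052,0],"hand": 0},{"turn": [0,0,0],"xyz": [0.013,-0.052,0],"hand": 0},{"turn": [0,0,0],"xyz": [0.013,-0.052,0],"hand": 0},{"turn": [0,0,0],"xyz": [0.013,-0.052,0],"hand": 0},{"turn": [0,0,0],"xyz": [0.013,-0.052,0],"hand": 0},{"turn": [0,0,0],"xyz": [0.013,-0.052,0],"hand": 0},{"turn": [0,0,0],"xyz": [0.013,-0.052,0],"hand": 0}]'

```text
t: 1.35
tcp_pos: [0.3357, -0.2032, 0.2393]
eef_rot: [0.0, 0.99, -0.139, 0.0]
wrist_force: [0.6, -0.7, 0.4]
opening: 0.002
finger_force: 0.0
```

apply_moves --series '[{"turn": [0,0,0],"xyz": [0.012,-0.046,0],"hand": 0},{"turn": [0,0,0],"xyz": [0.012,-0.046,0],"hand": 0},{"turn": [0,0,0],"xyz": [0.012,-0.046,0],"hand": 0},{"turn": [0,0,0],"xyz": [0.012,-0.046,0],"hand": 0},{"turn": [0,0,0],"xyz": [0,0,0.02],"hand": 0},{"turn": [0,0,0],"xyz": [0,0,0.02],"hand": 0},{"turn": [0,0,0],"xyz": [0,0,0],"hand": 0},{"turn": [0,0,0],"xyz": [0,0,0],"hand": 0},{"turn": [0,0,0],"xyz": [0,0,0],"hand": 0},{"turn": [0,0,0],"xyz": [0,0,0],"hand": 0}]'

```text
t: 2.6
tcp_pos: [0.4322, -0.0413, 0.1998]
eef_rot: [0.0, 0.99, -0.139, 0.0]
wrist_force: [0.2, 0.2, -0.2]
opening: 0.001
finger_force: 0.0
```

```bash
cat >>h.py <<'E'
A=np.radians(-15.97);EX=np.array([np.cos(A),np.sin(A)]);EY=np.array([-EX[1],EX[0]]);C=np.array([540.4,-71.6])
def case(p): d=np.asarray(p[:2])*1000-C;return np.round([d@EX,d@EY,p[2]*1000],1)
def world(x,y,z): return np.append(C+x*EX+y*EY,z)/1000
def st():
    s=ctrl.read_state();w,x,y,z=s["eef_rot"];m=R.from_quat([x,y,z,w]).as_matrix()
    print("t",round(s["t"],2),"tcp case",case(s["tcp_pos"]),"yaw err deg",np.degrees(np.arctan2(m[1,0],m[0,0])-A).round(2),"f",s["wrist_force"].round(1),"op",round(s["opening"],3));return s
E
python3 - <<'E'
from h import *
s=st();im=ctrl.get_image("wrist");np.save("w1.npy",im);im=im[:,:,::-1].copy()
cv2.imwrite("pics/w1.png",im);K,T=cam("wrist",s)
for n,p in dict(farL=(90,100,68),farR=(90,-100,68),ribL=(-71,30,86),ribR=(-71,-30,86),lidnl=(-155,93.5,66),lidnr=(-155,-93.5,66),tcp=(-112,0,191),hfl=(55,103,68.5),hnl=(-55,103,68.5),hfr=(55,-103,68.5),hnr=(-55,-103,68.5)).items(): print(n,np.round(proj(K,T,world(*p)),0))
E
```

```text
t 2.6 tcp case [-112.4   -0.6  199.8] yaw err deg -0.01 f [ 0.2  0.2 -0.2] op 0.001
farL [124. -60.]
farR [378. -60.]
ribL [219. 148.]
ribR [284. 148.]
lidnl [165. 223.]
lidnr [338. 223.]
tcp [251. 246.]
hfl [127.  -8.]
hnl [144. 128.]
hfr [376.  -7.]
hnr [359. 128.]
```

View pics/w1.png

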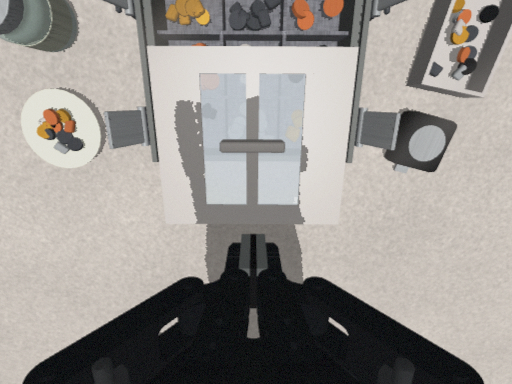

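Prediction and picture agree within 1–2 px (rib ends at (220,146), (285,146); hinges near (146,128), (359,128)). I'll descend behind the rib.

apply_moves --series '[{"turn": [0,0,0],"xyz": [0,0,0.022],"hand": 0},{"turn": [0,0,0],"xyz": [0,0,0.022],"hand": 0},{"turn": [0,0,0],"xyz": [0,0,0.022],"hand": 0},{"turn": [0,0,0],"xyz": [0,0,0.022],"hand": 0},{"turn": [0,0,0],"xyz": [0,0,0.014],"hand": 0},{"turn": [0,0,0],"xyz": [0,0,0.01],"hand": 0},{"turn": [0,0,0],"xyz": [0.006,0,0],"hand": 0},{"turn": [0,0,0],"xyz": [0.006,0,0],"hand": 0},{"turn": [0,0,0],"xyz": [0,0,0],"hand": 0},{"turn": [0,0,0],"xyz": [0,0,0],"hand": 0}]'

```text
t: 3.9
tcp_pos: [0.4437, -0.0445, 0.0875]
eef_rot: [-0.0, 0.99, -0.139, 0.0]
wrist_force: [-0.5, 1.1, -0.0]
opening: 0.001
finger_force: 0.0
```

```bash
python3 - <<'E'
from h import *
s=st();im=ctrl.get_image("wrist")[:,:,::-1];cv2.imwrite("pics/w2.png",im)
E
```

```text
t 3.9 tcp case [-100.5   -0.6   87.5] yaw err deg 0.0 f [-0.5  1.1 -0. ] op 0.001
```

View pics/w2.png

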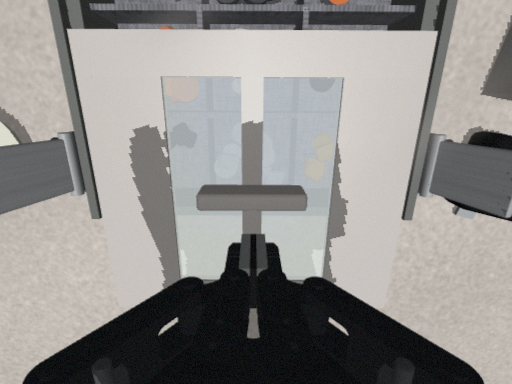

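The fingers stand clear behind the rib (fingertip front at row 236, rib's near edge at row 210). Pushing.

apply_moves --series '[{"turn": [0,0,0],"xyz": [0,0,0.004],"hand": 0},{"turn": [0,0,0],"xyz": [0.007,0,0],"hand": 0},{"turn": [0,0,0],"xyz": [0.006,0,0],"hand": 0},{"turn": [0,0,0],"xyz": [0.006,0,0],"hand": 0},{"turn": [0,0,0],"xyz": [0.006,0,0],"hand": 0},{"turn": [0,0,0],"xyz": [0.006,0,0],"hand": 0},{"turn": [0,0,0],"xyz": [0.007,0,0],"hand": 0},{"turn": [0,0,0],"xyz": [0.007,0,0],"hand": 0},{"turn": [0,0,0],"xyz": [0.007,0,0],"hand": 0},{"turn": [0,0,0],"xyz": [0.006,0,0],"hand": 0}]'

```text
t: 5.2
tcp_pos: [0.4998, -0.0606, 0.0833]
eef_rot: [-0.0, 0.99, -0.139, -0.0]
wrist_force: [-1.5, 1.2, 0.7]
opening: -0.002
finger_force: 0.9
```

apply_moves --series '[{"turn": [0,0,0],"xyz": [0.005,0,0],"hand": 0},{"turn": [0,0,0],"xyz": [0.004,0,0],"hand": 0},{"turn": [0,0,0],"xyz": [0.003,0,0],"hand": 0},{"turn": [0,0,0],"xyz": [0.002,0,0],"hand": 0},{"turn": [0,0,0],"xyz": [0.002,0,0],"hand": 0},{"turn": [0,0,0],"xyz": [0.001,0,0],"hand": 0},{"turn": [0,0,0],"xyz": [0.001,0,0],"hand": 0},{"turn": [0,0,0],"xyz": [0.001,0,0],"hand": 0},{"turn": [0,0,0],"xyz": [0.001,0,0],"hand": 0},{"turn": [0,0,0],"xyz": [0,0,0],"hand": 0}]'

```text
t: 6.45
tcp_pos: [0.5187, -0.066, 0.0833]
eef_rot: [0.0, 0.99, -0.139, 0.0]
wrist_force: [-0.5, 0.2, -0.2]
opening: -0.002
finger_force: 0.1
```

```bash
python3 - <<'E'
from h import *
st()
E
```

```text
t 6.45 tcp case [-22.4  -0.6  83.3] yaw err deg 0.0 f [-0.5  0.2 -0.2] op -0.002
```

apply_moves --series '[{"turn": [0,0,0],"xyz": [0.001,0,0],"hand": 0},{"turn": [0,0,0],"xyz": [0.001,0,0],"hand": 0},{"turn": [0,0,0],"xyz": [0.001,0,0],"hand": 0},{"turn": [0,0,0],"xyz": [0.0005,0,0],"hand": 0},{"turn": [0,0,0],"xyz": [0.0005,0,0],"hand": 0},{"turn": [0,0,0],"xyz": [0.0005,0,0],"hand": 0},{"turn": [0,0,0],"xyz": [0.0005,0,0],"hand": 0},{"turn": [0,0,0],"xyz": [0.0005,0,0],"hand": 0},{"turn": [0,0,0],"xyz": [0.0005,0,0],"hand": 0},{"turn": [0,0,0],"xyz": [0,0,0],"hand": 0}]'

```text
t: 7.7
tcp_pos: [0.5242, -0.0675, 0.0833]
eef_rot: [-0.0, 0.99, -0.139, -0.0]
wrist_force: [-4.7, 1.4, 3.2]
opening: -0.001
finger_force: 2.5
```

```bash
python3 - <<'E'
from h import *
s=st();im=ctrl.get_image("wrist")[:,:,::-1];cv2.imwrite("pics/w3.png",im)
E
```

```text
t 7.7 tcp case [-16.7  -0.5  83.3] yaw err deg 0.0 f [-4.7  1.4  3.2] op -0.001
```

View pics/w3.png

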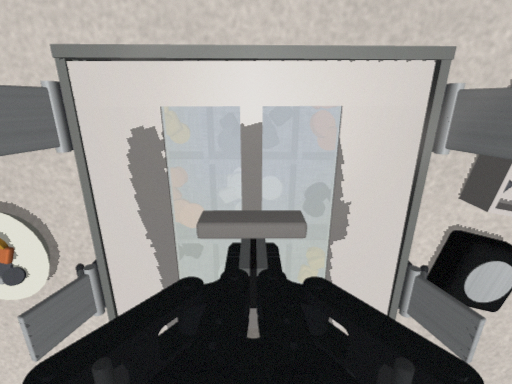

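The lid's far edge is at row 60, right at the far wall, and the force is rising. I'll push a bit more to make sure it is seated.

apply_moves --series '[{"turn": [0,0,0],"xyz": [0.0005,0,0],"hand": 0},{"turn": [0,0,0],"xyz": [0.0005,0,0],"hand": 0},{"turn": [0,0,0],"xyz": [0.0005,0,0],"hand": 0},{"turn": [0,0,0],"xyz": [0.0005,0,0],"hand": 0},{"turn": [0,0,0],"xyz": [0,0,0],"hand": 0},{"turn": [0,0,0],"xyz": [0,0,0],"hand": 0},{"turn": [0,0,0],"xyz": [0,0,0],"hand": 0},{"turn": [0,0,0],"xyz": [0,0,0],"hand": 0},{"turn": [0,0,0],"xyz": [0,0,0],"hand": 0},{"turn": [0,0,0],"xyz": [0,0,0],"hand": 0}]'

```text
t: 9.0
tcp_pos: [0.525, -0.0674, 0.0832]
eef_rot: [-0.0, 0.99, -0.139, -0.002]
wrist_force: [-14.5, 7.6, 11.7]
opening: -0.004
finger_force: 8.2
```

```bash
python3 - <<'E'
from h import *
s=st()
im=cv2.imread("pics/w3.png");g=cv2.cvtColor(im,cv2.COLOR_BGR2GRAY);print(g[40:66,200],g[40:66,320])
E
```

```text
t 9.0 tcp case [-16.   -0.2  83.2] yaw err deg 0.02 f [-14.5   7.6  11.7] op -0.004
[186 187 188 187 166 140 134 134 133 135 134 131 133 136 132 134 134 132
  74  39 121 201 215 216 216 216] [187 189 187 191 192 158 134 131 130 132 132 130 132 131 131 131 131 132
 117  67 157 209 216 215 215 218]
```

Force is 16 N and the lid no longer moves, so it is home. Order: near-left, far-right, near-right, far-left. Backing off and going to the outside of the near-left clip.

apply_moves --series '[{"turn": [0,0,0],"xyz": [-0.01,0,0],"hand": 0},{"turn": [0,0,0],"xyz": [0,0,-0.03],"hand": 0},{"turn": [0,0,0],"xyz": [0,0,-0.03],"hand": 0},{"turn": [0,0,0],"xyz": [-0.0075,-0.0365,0],"hand": 0},{"turn": [0,0,0],"xyz": [-0.0075,-0.0365,0],"hand": 0},{"turn": [0,0,0],"xyz": [-0.0075,-0.0365,0],"hand": 0},{"turn": [0,0,0],"xyz": [-0.0075,-0.0365,0],"hand": 0},{"turn": [0,0,0],"xyz": [0,0,0.018],"hand": 0},{"turn": [0,0,0],"xyz": [0,0,0.018],"hand": 0},{"turn": [0,0,0],"xyz": [0,0,0.018],"hand": 0}]'

```text
t: 10.25
tcp_pos: [0.528, 0.0832, 0.0886]
eef_rot: [-0.0, 0.99, -0.139, 0.0]
wrist_force: [-0.1, -0.3, -0.6]
opening: -0.004
finger_force: 0.0
```

```bash
python3 - <<'E'
from h import *
s=st();im=ctrl.get_image("wrist")[:,:,::-1];cv2.imwrite("pics/w4.png",im)
E
```

```text
t 10.25 tcp case [-54.5 145.4  88.6] yaw err deg 0.01 f [-0.1 -0.3 -0.6] op -0.004
```

View pics/w4.png

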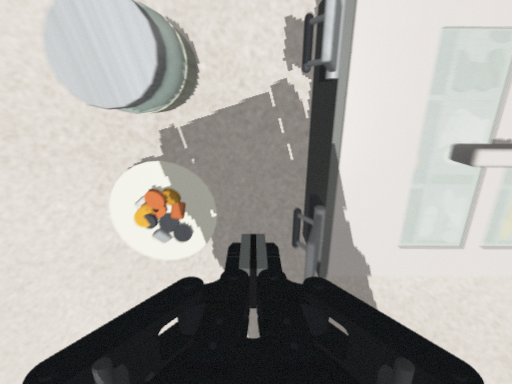

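The fingertips (252,240) stand outside the near-left clip (rows 207–277, columns 300–325) with clearance, level with its middle. Sweeping in.

apply_moves --series '[{"turn": [0,0,0],"xyz": [0,0.012,0],"hand": 0},{"turn": [0,0,0],"xyz": [0,0.008,0],"hand": 0},{"turn": [0,0,0],"xyz": [0,0.008,0],"hand": 0},{"turn": [0,0,0],"xyz": [0,0.008,0],"hand": 0},{"turn": [0,0,0],"xyz": [0,0.008,0],"hand": 0},{"turn": [0,0,0],"xyz": [0,0.008,0],"hand": 0},{"turn": [0,0,0],"xyz": [0,0.008,0],"hand": 0},{"turn": [0,0,0],"xyz": [0,0.007,0],"hand": 0},{"turn": [0,0,0],"xyz": [0,0,0.002],"hand": 0},{"turn": [0,0,0],"xyz": [0,0,0],"hand": 0}]'

```text
t: 11.55
tcp_pos: [0.5095, 0.0189, 0.0871]
eef_rot: [-0.0, 0.99, -0.139, -0.0]
wrist_force: [-0.2, -0.5, 0.3]
opening: 0.008
finger_force: 0.0
```

```bash
python3 - <<'E'
from h import *
s=st();im=ctrl.get_image("wrist")[:,:,::-1];cv2.imwrite("pics/w5.png",im)
E
```

```text
t 11.55 tcp case [-54.6  78.5  87.1] yaw err deg 0.0 f [-0.2 -0.5  0.3] op 0.008
```

View pics/w5.png

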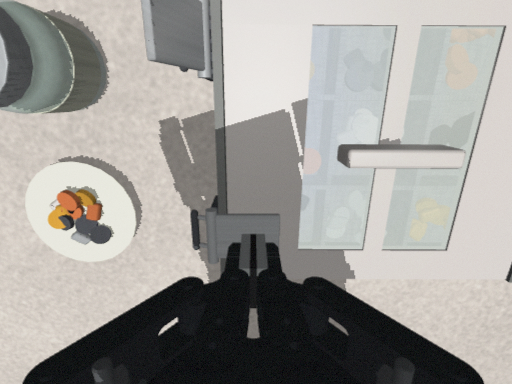

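Near-left clip is flat over the lid (columns 215–280, rows 212–243). Next is the diagonal one, far-right.

apply_moves --series '[{"turn": [0,0,0],"xyz": [0,0,-0.028],"hand": 0},{"turn": [0,0,0],"xyz": [0,0,-0.028],"hand": 0},{"turn": [0,0,0],"xyz": [0.022,0.0447,0],"hand": 0},{"turn": [0,0,0],"xyz": [0.022,0.0447,0],"hand": 0},{"turn": [0,0,0],"xyz": [0.022,0.0447,0],"hand": 0},{"turn": [0,0,0],"xyz": [0.022,0.0447,0],"hand": 0},{"turn": [0,0,0],"xyz": [0.022,0.0447,0],"hand": 0},{"turn": [0,0,0],"xyz": [0,0,0],"hand": 0},{"turn": [0,0,0],"xyz": [0,0,0.027],"hand": 0},{"turn": [0,0,0],"xyz": [0,0,0.027],"hand": 0}]'

```text
t: 12.85
tcp_pos: [0.5539, -0.2254, 0.0887]
eef_rot: [-0.0, 0.99, -0.139, 0.0]
wrist_force: [0.1, 0.1, -0.5]
opening: 0.004
finger_force: 0.0
```

```bash
python3 - <<'E'
from h import *
s=st()
E
```

```text
t 12.85 tcp case [  55.3 -144.2   88.7] yaw err deg 0.04 f [ 0.1  0.1 -0.5] op 0.004
```

apply_moves --series '[{"turn": [0,0,0],"xyz": [0,-0.012,0],"hand": 0},{"turn": [0,0,0],"xyz": [0,-0.008,0],"hand": 0},{"turn": [0,0,0],"xyz": [0,-0.008,0],"hand": 0},{"turn": [0,0,0],"xyz": [0,-0.008,0],"hand": 0},{"turn": [0,0,0],"xyz": [0,-0.008,0],"hand": 0},{"turn": [0,0,0],"xyz": [0,-0.008,0],"hand": 0},{"turn": [0,0,0],"xyz": [0,-0.008,0],"hand": 0},{"turn": [0,0,0],"xyz": [0,-0.007,0],"hand": 0},{"turn": [0,0,0],"xyz": [0,0,0.002],"hand": 0},{"turn": [0,0,0],"xyz": [0,0,0],"hand": 0}]'

```text
t: 14.1
tcp_pos: [0.5721, -0.162, 0.087]
eef_rot: [-0.0, 0.99, -0.139, -0.0]
wrist_force: [0.1, -0.4, -0.1]
opening: 0.008
finger_force: 0.0
```

```bash
python3 - <<'E'
from h import *
s=st();im=ctrl.get_image("wrist")[:,:,::-1];cv2.imwrite("pics/w6.png",im)
E
```

```text
t 14.1 tcp case [ 55.4 -78.2  87. ] yaw err deg -0.0 f [ 0.1 -0.4 -0.1] op 0.008
```

View pics/w6.png

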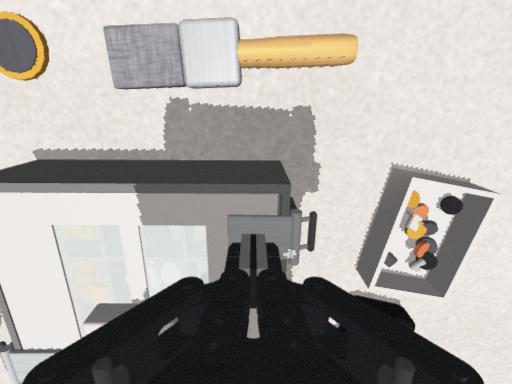

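Far-right clip is flat (columns 228–300, rows 215–255). Now near-right.

apply_moves --series '[{"turn": [0,0,0],"xyz": [0,0,-0.028],"hand": 0},{"turn": [0,0,0],"xyz": [0,0,-0.028],"hand": 0},{"turn": [0,0,0],"xyz": [0,0.0335,0],"hand": 0},{"turn": [0,0,0],"xyz": [0,0.0335,0],"hand": 0},{"turn": [0,0,0],"xyz": [-0.0365,0,0],"hand": 0},{"turn": [0,0,0],"xyz": [-0.0365,0,0],"hand": 0},{"turn": [0,0,0],"xyz": [-0.0365,0,0],"hand": 0},{"turn": [0,0,0],"xyz": [0,0,0.027],"hand": 0},{"turn": [0,0,0],"xyz": [0,0,0.027],"hand": 0},{"turn": [0,0,0],"xyz": [0,0,0],"hand": 0}]'

```text
t: 15.4
tcp_pos: [0.4477, -0.196, 0.0881]
eef_rot: [-0.001, 0.99, -0.139, -0.001]
wrist_force: [0.2, 0.2, 0.1]
opening: 0.003
finger_force: 0.0
```

apply_moves --series '[{"turn": [0,0,0],"xyz": [0,-0.012,0],"hand": 0},{"turn": [0,0,0],"xyz": [0,-0.008,0],"hand": 0},{"turn": [0,0,0],"xyz": [0,-0.008,0],"hand": 0},{"turn": [0,0,0],"xyz": [0,-0.008,0],"hand": 0},{"turn": [0,0,0],"xyz": [0,-0.008,0],"hand": 0},{"turn": [0,0,0],"xyz": [0,-0.008,0],"hand": 0},{"turn": [0,0,0],"xyz": [0,-0.008,0],"hand": 0},{"turn": [0,0,0],"xyz": [0,-0.007,0],"hand": 0},{"turn": [0,0,0],"xyz": [0,0,0.002],"hand": 0},{"turn": [0,0,0],"xyz": [0,0,0],"hand": 0}]'

```text
t: 16.65
tcp_pos: [0.4668, -0.1318, 0.0871]
eef_rot: [-0.0, 0.99, -0.139, -0.0]
wrist_force: [0.2, 0.2, -0.3]
opening: 0.003
finger_force: 0.0
```

```bash
python3 - <<'E'
from h import *
s=st();im=ctrl.get_image("wrist")[:,:,::-1];cv2.imwrite("pics/w7.png",im)
E
```

```text
t 16.65 tcp case [-54.2 -78.1  87.1] yaw err deg 0.0 f [ 0.2  0.2 -0.3] op 0.003
```

View pics/w7.png

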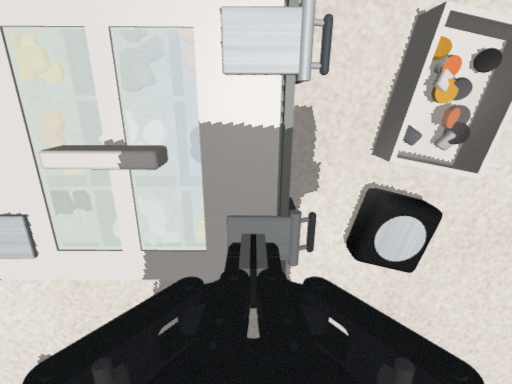

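Near-right is flat (columns 228–300, rows 215–262); far-right and near-left are still flat too. Last is far-left.

apply_moves --series '[{"turn": [0,0,0],"xyz": [0,0,-0.028],"hand": 0},{"turn": [0,0,0],"xyz": [0,0,-0.028],"hand": 0},{"turn": [0,0,0],"xyz": [0.022,-0.0446,0],"hand": 0},{"turn": [0,0,0],"xyz": [0.022,-0.0446,0],"hand": 0},{"turn": [0,0,0],"xyz": [0.022,-0.0446,0],"hand": 0},{"turn": [0,0,0],"xyz": [0.022,-0.0446,0],"hand": 0},{"turn": [0,0,0],"xyz": [0.022,-0.0446,0],"hand": 0},{"turn": [0,0,0],"xyz": [0,0,0],"hand": 0},{"turn": [0,0,0],"xyz": [0,0,0.027],"hand": 0},{"turn": [0,0,0],"xyz": [0,0,0.027],"hand": 0}]'

```text
t: 17.95
tcp_pos: [0.6337, 0.0515, 0.0887]
eef_rot: [0.0, 0.99, -0.139, 0.0]
wrist_force: [-0.3, -0.0, 0.2]
opening: 0.0
finger_force: 0.0
```

apply_moves --series '[{"turn": [0,0,0],"xyz": [0,0.012,0],"hand": 0},{"turn": [0,0,0],"xyz": [0,0.008,0],"hand": 0},{"turn": [0,0,0],"xyz": [0,0.008,0],"hand": 0},{"turn": [0,0,0],"xyz": [0,0.008,0],"hand": 0},{"turn": [0,0,0],"xyz": [0,0.008,0],"hand": 0},{"turn": [0,0,0],"xyz": [0,0.008,0],"hand": 0},{"turn": [0,0,0],"xyz": [0,0.008,0],"hand": 0},{"turn": [0,0,0],"xyz": [0,0.007,0],"hand": 0},{"turn": [0,0,0],"xyz": [0,0,0.002],"hand": 0},{"turn": [0,0,0],"xyz": [0,0,0],"hand": 0}]'

```text
t: 19.2
tcp_pos: [0.6156, -0.012, 0.087]
eef_rot: [-0.0, 0.99, -0.139, -0.0]
wrist_force: [-0.8, -0.9, -0.1]
opening: -0.0
finger_force: 0.0
```

apply_moves --series '[{"turn": [0,0,0],"xyz": [0,0,-0.03],"hand": 0},{"turn": [0,0,0],"xyz": [0,0,-0.03],"hand": 0},{"turn": [0,0,0],"xyz": [0,0,-0.03],"hand": 0},{"turn": [0,0,0],"xyz": [-0.03,0.02,-0.02],"hand": 0},{"turn": [0,0,0],"xyz": [-0.03,0.02,0],"hand": 0},{"turn": [0,0,0],"xyz": [-0.03,0.02,0],"hand": 0},{"turn": [0,0,0],"xyz": [-0.03,0.018,0],"hand": 0},{"turn": [0,0,0],"xyz": [-0.03,0,0],"hand": 0},{"turn": [0,0,0],"xyz": [0,0,0],"hand": 0},{"turn": [0,0,0],"xyz": [0,0,0],"hand": 0}]'

```text
t: 20.45
tcp_pos: [0.4506, -0.0458, 0.1976]
eef_rot: [0.0, 0.99, -0.139, 0.0]
wrist_force: [0.3, -0.1, -1.4]
opening: -0.004
finger_force: 0.0
```

```bash
python3 - <<'E'
from h import *
s=st();im=ctrl.get_image("wrist")[:,:,::-1];g=cv2.cvtColor(np.ascontiguousarray(im),cv2.COLOR_BGR2GRAY);K,T=cam("wrist",s)
# flat-clip footprint (z .072) vs open-clip footprint (outside, z .09), x centred per clip
for n,sx,sy in(("nl",-1,1),("fl",1,1),("fr",1,-1),("nr",-1,-1)):
    X=55*sx+1
    row=[]
    for y in range(50,126,5):
        u,v=proj(K,T,world(X,y*sy,72));u,v=int(round(u)),int(round(v))
        row.append(int(np.median(g[v-2:v+3,u-1:u+2])) if 2<=v<380 and 2<=u<509 else -1)
    print(n,"y50..125:",row)
E
```

```text
t 20.45 tcp case [-9.350e+01  1.000e-01  1.976e+02] yaw err deg 0.02 f [ 0.3 -0.1 -1.4] op -0.004
nl y50..125: [130, 129, 121, 110, 111, 190, 188, 187, 187, 185, 172, 174, 81, 198, 197, 194]
fl y50..125: [217, 216, 160, 192, 191, 190, 188, 188, 185, 184, 161, 172, 83, 206, 195, 197]
fr y50..125: [220, 220, 219, 193, 193, 190, 190, 188, 187, 186, 185, 190, 104, 153, 197, 195]
nr y50..125: [130, 223, 223, 200, 197, 196, 195, 193, 191, 190, 187, 186, 89, 167, 202, 202]
```

```bash
python3 - <<'E'
from h import *
s=st();g=cv2.cvtColor(ctrl.get_image("wrist"),cv2.COLOR_RGB2GRAY);K,T=cam("wrist",s)
for y in(-20,20):
    print("far edge",y,[(x,int(g[int(round(v)),int(round(u))])) for x in range(70,98,2) for u,v in[proj(K,T,world(x,y,67))] if 0<=v<384])
    print("rib top",y,[(x,int(g[int(round(v)),int(round(u))])) for x in range(-18,16,2) for u,v in[proj(K,T,world(x,y,86))]])
E
```

```text
t 20.5 tcp case [-9.340e+01  1.000e-01  1.974e+02] yaw err deg 0.02 f [ 0.7  0.1 -0.6] op -0.004
far edge -20 []
rib top -20 [(-18, 195), (-16, 197), (-14, 197), (-12, 197), (-10, 197), (-8, 194), (-6, 181), (-4, 209), (-2, 226), (0, 223), (2, 223), (4, 175), (6, 196), (8, 197), (10, 198), (12, 197), (14, 194)]
far edge 20 []
rib top 20 [(-18, 197), (-16, 196), (-14, 197), (-12, 198), (-10, 196), (-8, 199), (-6, 184), (-4, 201), (-2, 224), (0, 222), (2, 223), (4, 173), (6, 195), (8, 196), (10, 193), (12, 193), (14, 194)]
```

```bash
python3 -c "
from cell import ctrl
print(ctrl.finish_job())"
```

```text
the job is handed in; nothing more can be done
None
```

I pushed the lid home against the far wall, then snapped the clips flat in the order near-left, far-right, near-right, far-left, and handed the job in at about 20.5 s; the last image check showed all four flat, and the things around the case were not touched.

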